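# Ready the vibration meter for carrying

### The arm

A 6-joint arm with a two-finger parallel gripper is mounted at the origin on a cart in front of the work surface, level with it; the furniture and walls round the work are solid. World frame = base frame: x ahead of the robot, y to its left, z up, the work surface at z = 0. Lengths are in mm, angles in degrees, forces in N, time in s.
With the tool pointing down it reaches from about 350 to 850 mm from the base axis. Payload 8.1 kg.
Tool frame: the origin (TCP) lies on the centre line of the jaws, within the pads' length; the fingertips stand 14 mm ahead of it and the grasp point (between the pads) lies 5 mm behind it; z points along the fingers, y is the line along which they close (so a half turn about z gives the same grasp; the last joint's range is limited). The gripper opens to 85 mm and grips with 20 to 120 N. Pads are 22 mm wide; open, the fingers measure 114 mm over their backs; the gripper's body (76 mm by 85 mm) begins 54 mm behind the grasp point. The pads swing forward as they close: fully open they stand 13 mm farther back than shut.
Start: joints at [71.941, 7.471, 85.268, -0, 87.261, -4.893], TCP at [136.647, 584.237, 245.292] pointing down, gripper open.
Joint ranges: [-169.43, 169.43], [-51.17, 129.36], [1.28, 143.12], [-76.62, 256.62], [0, 156.53], [-152.29, 152.29]. Speed limits (degrees/s): [136.94, 136.94, 159.86, 180, 180, 180].

### API

Orientations are given as [roll, pitch, yaw] about the fixed x, y, z axes, in that order (R = Rz(yaw) Ry(pitch) Rx(roll)).
In Python, from bench import sense, snapshot, camera_info, hand_in gives the robot as it stands. The module is installed in compiled form; this text tells all that it offers.
- The arm moves only by the tool apply_moves, never from a script. Its argument "deltas" is a list of rows, each a list of 7 numbers: the shift along the tool's x, y, z scaled (see below), then the turn, a rotation vector about the tool's x, y, z scaled (see below), then the opening, from 0 (shut) to 1 (fully open). In form: [[dx, dy, dz, ax, ay, az, claw], ...]. A call has 1 to 8 rows; each row shifts and turns the commanded pose from where the row before left it, along the tool's axes as they then stand; what a row does not reach is not made up. The controller multiplies each number of a shift by 0.03 m and each number of a turn by 0.08 rad. A row lasts 1/8 s, in which the tool goes at most 62.5 mm and 10.7 degrees, less where a joint would pass 70% of its speed; a pose out of reach is approached as far as the arm can. A call with a number of a shift or a turn outside -1 to 1 is refused whole. A call with a gripper value outside its range is refused whole. The fingers move at their own pace and stop on an object; "grip_force" is the grip in N (left out, the last holds). Time passes only in rows, so rows that do not move let the fingers close. It gives the time, the measured TCP pose, the force, the opening and the grip force at its end, in the units of the state.
- sense(): the state, without advancing time (a new reading comes with each control period).
- snapshot(name): name is "scene" or "top" or "wrist"; returns the picture (480x640x3 uint8, red, green, blue); there is no depth.
- camera_info(name): a dict with "vertical_fov" (degrees; the focal length in pixels is half the picture's height over the tangent of half this angle, whatever the lens; pixels are square), "cx", "cy" (the principal point, pixels), "origin" and "rotation" of the camera in the world; the wrist camera has in their place "tool_from_camera" (4x4, takes a point from camera to tool coordinates, whose origin is the TCP and whose axes are the flange's). Camera axes: x right, y up, looking along -z (the intrinsics and any distortion apply to the point x, -y, -z); pixel columns grow to the right and rows downward; lengths in mm; the calibration is good to about 2 mm. A picture is of the moment at which its call begins: read the wrist's pose just before it. camera_info takes no time and is no camera call.
- hand_in(): hands the job in; it is judged then, once.
The state is a dict: "time": time; "joint_pos": joint angles; "qd": joint speeds; "joint_efforts": joint torques, N m; "tool_pos": TCP position; "tcp_rot": TCP orientation; "ft_force": force on the tool from outside, world axes, zero at the start; "wrist_torque": the same for the moment, N m; "finger_gap": finger opening in mm; "grip_force": force on a finger pad.
Only numpy, scipy, OpenCV 4.12 (cv2) and the standard library are available. Lean on these libraries where they do the work, as an engineer would, in place of code of your own. Each camera call takes 0.05 s, during which the arm holds its last target. There are 200 camera calls.

### The job

The vibration survey at the microtome is finished, so get the meter ready to be carried away. First slide the red transport lock on its top fully home to the end with the green dot, so that the suspended mass inside is clamped; then swing the carry handle up from behind the meter until it snaps into its upright detent, and let go. Leave the meter standing where it is and do not disturb the things around it.

Things in the scene. Friction and masses are not known exactly. Their poses are not given: they have to be found in the camera images.
- meter: Portable vibration meter, a white and grey case 124 mm deep (its x), 180 mm wide (its y) and 90 mm high over its four feet, about 3 kg, loose on the table. Origin: on the table under the case's centre. Its -x face carries the dark screen; z is up. Top of the case at z = 90 mm. A round level (32 mm across, 6 mm high) sits on the top at x = 30, y = 50 mm.
- lock (a joint): Slide of the red transport lock along the meter's +y: 0 = unlocked (red dot end), 0.024 m = locked, at its end stop (green dot end). Moves with about 1.5 N and stays where it is left.
- lock_grip (a point): Middle of the red grip of the transport lock: a block 13 x 13 mm seen from above, standing 20 mm over the case top; this point lies 14 mm above the case top (104 mm above the table) on the slot at x = -26 mm of the meter, y = -12 mm + the joint value. Axes as the meter's.
- handle (a joint): Hinge of the carry handle: 0 = lying level behind the case (towards the meter's +x), pi/2 = upright over the case against its stop. Stiff hinge that stays where it is left; a sprung ball detent resists with about 6 N at the grip between 1.27 and 1.44 rad and beyond about 1.49 rad presses it on against the stop.
- handle_grip (a point): Middle of the black round rubber grip of the carry handle, 18 mm in diameter, 124 mm long along the meter's y; it is 112 mm from the hinge axis. Lying, it is 62 mm above the table with 41 mm free between it and the case; upright, 174 mm above the table.
- handle_hinge (a point): Point on the hinge axis of the carry handle, in the middle of the case 62 mm above the table. The axis runs along the meter's y; the handle's two flat arms run along the flanks at y = +-103 mm, outer faces at +-110 mm.
- tape_roll: Bystander: roll of blue tape, 48 mm across, 18 mm high; origin under its centre.
- timer: Bystander: white bench timer, 66 x 68 x 17 mm; origin under its centre.
- loupe: Bystander: black loupe, 40 mm across, 35 mm high; origin under its centre.
- vial_a: Bystander: small vial with white cap, 23 mm across, 57 mm high, upright; origin under its centre.
- vial_b: Bystander: small vial with black cap, 23 mm across, 57 mm high, upright; origin under its centre.

How it is judged (in metres and radians):
On the way, in this order (a step that is already met when the one before it is completed fails the run):
1. the transport lock is slid home to its locked end (value of joint lock above 0.0215 m), for 0.2 s.
2. then the carry handle is swung into its upright detent (value of joint handle above 1.5 rad), for 0.2 s.
At the end, for the whole second after the job is handed in: The transport lock is within 2.5 mm of its locked end stop, the carry handle stands in its upright detent (over 1.5 rad) and at rest, and the meter stands level and still on its feet within 50 mm of where it stood (value of joint lock above 0.0215 m and value of joint handle above 1.5 rad and velocity of joint handle between -0.1 and 0.1 rad/s and angle between meter's own z axis and vertical below 0.05 rad and distance of meter from where it was at the start of the episode below 0.05 m and linear speed of meter below 0.02 m/s); the robot touches nothing.
It fails at once if the meter is lifted or tipped (angle between meter's own z axis and vertical above 0.25 rad or height (world z) of meter above 0.04 m).
It fails at once if a bystander is disturbed (moved more than 30 mm, or a vial tipped) (distance of any of tape_roll, timer, loupe, vial_a, vial_b from where it was at the start of the episode above 0.03 m or angle between any of vial_a, vial_b's own z axis and vertical above 0.5 rad).
It also fails if it takes over 45 s, if anything falls off the work surface, if the arm or the gripper's body presses on something with over 40 N, if the wrist force passes 120 N, or if a joint passes its speed limit or range.

## Working session

There is one attempt and no reset: what is moved stays moved. The work goes in short steps, Python scripts to look and compute and a tool call to move; the robot and the scene stay as the last step left them, time stands still between calls to the robot, and variables do not carry over. Pictures are saved under pics/ and viewed, at most 10 in all, crops included, and the job is handed in when it is done.

Besides the shell and the picture viewer there is one more tool, called after "Call:" as a command line: name --pt "numbers of a row" for each row, then --argument value for the rest. apply_moves: Moves the arm, as the interface text tells. Its arguments: {"type":"object","properties":{"deltas":{"type":"array"},"grip_force":{"type":"number"}},"required":["deltas"]}

```bash
mkdir -p pics; python3 - <<'E'
from bench import *
import cv2
for n in("scene","top"):
    cv2.imwrite(f"pics/{n}0.png",snapshot(n)[:,:,::-1]); print(n,camera_info(n))
print(camera_info("wrist")); print(sense())
E
```

```text
scene {'vertical_fov': 57.68756898656934, 'cx': 318.7103303382304, 'cy': 243.48296603529192, 'origin': array([-100.35765298, -461.42343387,  703.25386564]), 'rotation': array([ 51.91754284,   1.34259055, -60.78747411])}
top {'vertical_fov': 46.05520726183541, 'cx': 319.49863093115005, 'cy': 241.69756601996986, 'origin': array([ 435.61688457,  -71.18834611, 1268.58031289]), 'rotation': array([ 7.42587833e+00, -7.91836474e-02, -8.84401287e+01])}
{'vertical_fov': 62.646749348786294, 'cx': 324.5715713124344, 'cy': 238.43962093429948, 'tool_from_camera': array([[-4.31357118e-05,  9.47193557e-01,  3.20662383e-01,
         8.31683195e+01],
       [ 9.99999966e-01, -4.10563397e-05,  2.55795551e-04,
        -1.01105331e+00],
       [ 2.55453121e-04,  3.20662383e-01, -9.47193523e-01,
        -1.29485998e+02],
       [ 0.00000000e+00,  0.00000000e+00,  0.00000000e+00,
         1.00000000e+00]])}
{'time': 0.1, 'joint_pos': array([ 7.19406619e+01,  7.51162881e+00,  8.53252588e+01,  2.59365273e-03,
        8.72624932e+01, -4.89191470e+00]), 'qd': array([ 0.04523791, -0.10003646, -0.19362361, -0.05433044, -0.12386253,
        0.05685026]), 'joint_efforts': array([ 1.22466241e-03, -5.70951355e+01, -5.01942837e+01, -7.62806872e-05,
        7.93483778e-03,  1.05896779e-04]), 'tool_pos': array([136.47628231, 583.76687382, 244.31921623]), 'tcp_rot': array([-1.79901202e+02, -1.10558709e-02,  1.66832441e+02]), 'ft_force': array([0.30671787, 0.76821497, 0.08356873]), 'wrist_torque': array([-0.01997179,  0.01594077,  0.02852555]), 'grip_force': 0.0, 'finger_gap': 85.5013312318135}
```

View pics/scene0.png

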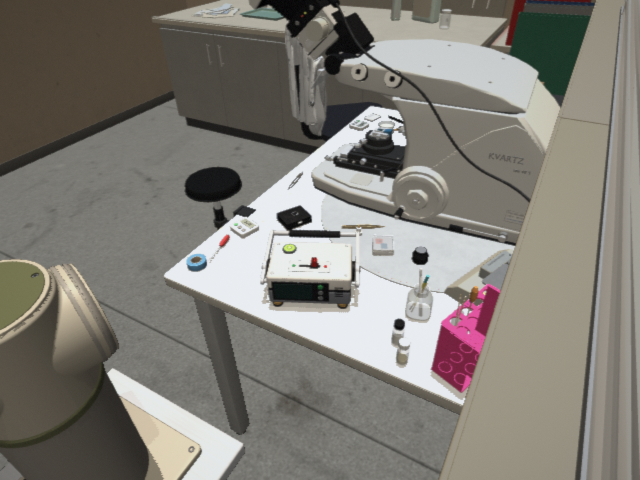

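View pics/top0.png

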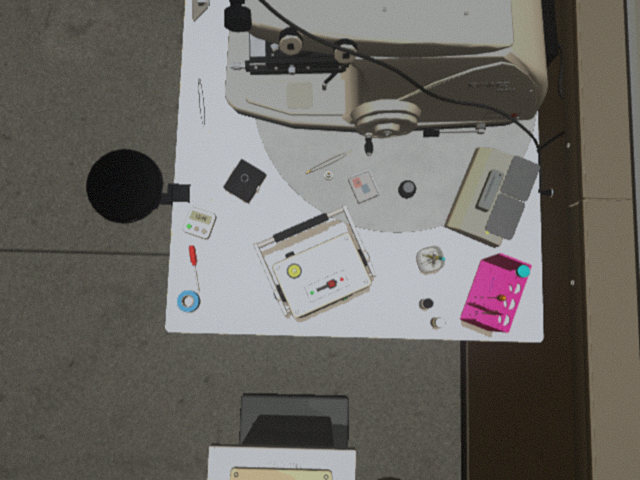

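The scene view shows the meter at about (312,270), with its screen facing the robot and the handle behind it. In the top view the grip runs from about (275,235) to (327,218) and the red lock is at (332,284). I'll enlarge both.

```bash
python3 - <<'E'
import cv2,numpy as np
t=cv2.imread("pics/top0.png")[195:330,240:390]; s=cv2.imread("pics/scene0.png")[220:315,250:370]
a=cv2.resize(t,None,fx=4,fy=4,interpolation=cv2.INTER_CUBIC)
cv2.imwrite("pics/tc.png",a)
cv2.imwrite("pics/sc.png",cv2.resize(s,None,fx=6,fy=6,interpolation=cv2.INTER_CUBIC))
E
```

```text
(no output)
```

View pics/tc.png

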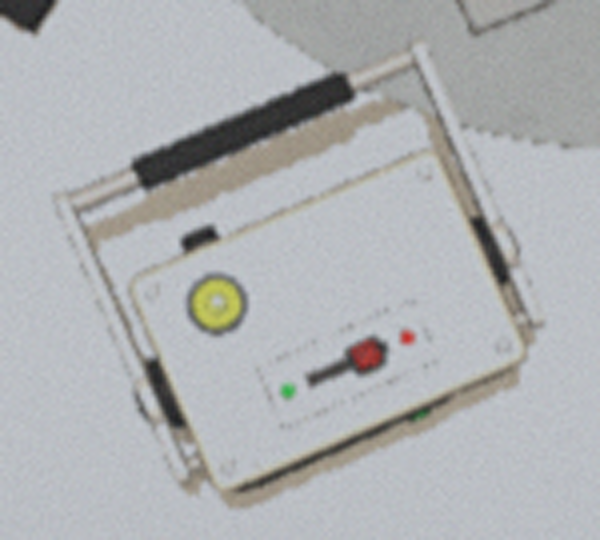

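View pics/sc.png

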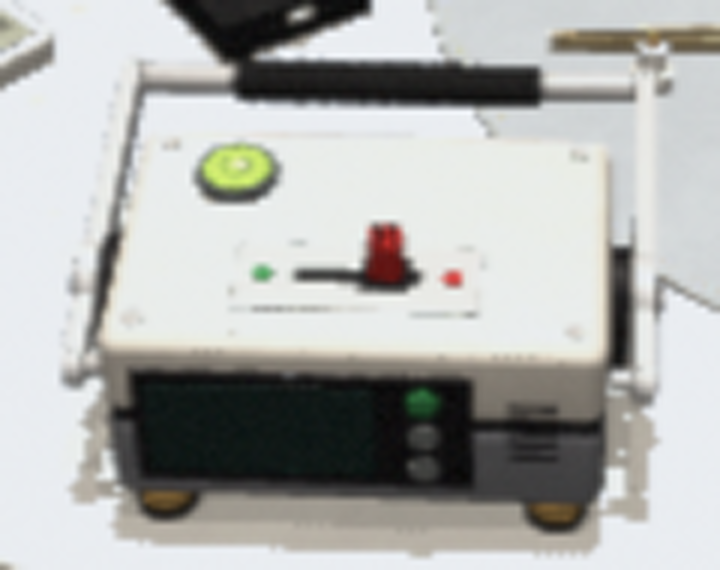

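```bash
cat > h.py <<'E'
import numpy as np,cv2
from scipy.spatial.transform import Rotation as R
from scipy.optimize import least_squares
from bench import *
def cam(n,s=None):
    c=camera_info(n); f=240/np.tan(np.radians(c["vertical_fov"]/2))
    if n=="wrist":
        T=c["tool_from_camera"]; Rt=R.from_euler("xyz",s["tcp_rot"],degrees=True).as_matrix()
        return f,c["cx"],c["cy"],s["tool_pos"]+Rt@T[:3,3],Rt@T[:3,:3]
    return f,c["cx"],c["cy"],c["origin"],R.from_euler("xyz",c["rotation"],degrees=True).as_matrix()
def proj(c,P):
    f,cx,cy,o,M=c; q=(np.atleast_2d(P)-o)@M; return np.c_[cx+f*q[:,0]/-q[:,2],cy+f*q[:,1]/q[:,2]]
def tri(cs,ps):
    A=[];b=[]
    for (f,cx,cy,o,M),(u,v) in zip(cs,ps):
        d=M@np.array([(u-cx)/f,-(v-cy)/f,-1]); d/=np.linalg.norm(d); Q=np.eye(3)-np.outer(d,d); A.append(Q); b.append(Q@o)
    return np.linalg.lstsq(np.vstack(A),np.hstack(b),rcond=None)[0]
def tri_ray(c,uv,z):
    f,cx,cy,o,M=c; d=M@np.array([(uv[0]-cx)/f,-(uv[1]-cy)/f,-1]); return o+d*(z-o[2])/d[2]
E
python3 - <<'E'
from h import *
P=np.array([[30,50,96],[-26,-12,110],[112,62,62],[112,-62,62],[62,90,90],[62,-90,90],[-62,-90,90],[-62,90,90]],float)
t=np.array([[217,302],[368,352],[142,174],[347,86],[133,283],[437,150],[524,355],[225,490]])/4+[240,195]
s=np.array([[237,165],[385,230],[238,83],[540,86],[147,140],[607,145],[605,352],[103,345]])/6+[250,220]
ct,cs=cam("top"),cam("scene")
W=lambda x:P@R.from_euler("z",x[3]).as_matrix().T+x[:3]
for use in("both","top","scene"):
    f=lambda x:np.r_[(proj(ct,W(x))-t).ravel()*(use!="scene"),(proj(cs,W(x))-s).ravel()*(use!="top"),x[2]*(.01 if use=="both" else 1)]
    r=least_squares(f,[450,0,0,.3]); print(use,r.x[:3],np.degrees(r.x[3]))
    if use=="both": print(r.fun[:-1].reshape(-1,2).round(1))
for i in range(8): print(P[i],tri([ct,cs],[t[i],s[i]]).round(1))
# bystanders from top
for n,uv,z in [("tape",(188,301),18),("timer",(199,223),17),("loupe",(407,188),35),("va",(438,323),57),("vb",(426,303),57)]:
    print(n,tri_ray(ct,uv,z).round())
E
```

```text
both [ 5.21189330e+02 -7.65435672e+01 -2.78110191e-01] 25.505249375730127
[[ 0.3 -0. ]
 [ 1.  -0.4]
 [-0.6  0.8]
 [ 0.7 -0.2]
 [-2.2 -1.3]
 [ 0.2 -2.5]
 [ 2.9 -0. ]
 [-1.4  1.6]
 [-0.4 -0.2]
 [ 0.6  1. ]
 [-0.5  3.3]
 [ 0.   3.9]
 [-0.7 -3. ]
 [ 0.6 -2.2]
 [ 0.6  0.2]
 [-2.  -0.9]]
top [ 5.20588639e+02 -7.62147092e+01 -4.22683574e-01] 25.24854767534559
scene [ 5.22310121e+02 -7.66920393e+01 -2.22249758e-01] 25.910011507434472
[30. 50. 96.] [527.1 -18.3  94.8]
[-26. -12. 110.] [502.1 -97.  112.4]
[112.  62.  62.] [595.9  25.6  72.3]
[112. -62.  62.] [646.8 -83.8  74.5]
[62. 90. 90.] [536.   27.7  84. ]
[ 62. -90.  90.] [ 611.2 -131.4   86.8]
[-62. -90.  90.] [ 505.  -180.4   87.5]
[-62.  90.  90.] [429.7 -24.6  85.7]
tape [459. 217.  18.]
timer [634. 203.  17.]
loupe [ 723. -260.   35.]
va [ 426. -325.   57.]
vb [ 468. -299.   57.]
```

Call:
apply_moves --pt "-0.74 -0.845 0 0 0 0 0" --pt "-0.74 -0.845 0 0 0 0 0" --pt "-0.74 -0.845 0 0 0 0 0" --pt "-0.74 -0.845 0 0 0 0 0" --pt "-0.74 -0.845 0 0 0 0 0" --pt "-0.74 -0.845 0 0 0 0 0" --pt "-0.74 -0.845 0 0 0 0 0" --pt "-0.74 -0.845 0 0 0 0 0" --grip_force 30

```text
time: 1.1
tool_pos: [263.6, 345.2, 244.9]
tcp_rot: [-180.0, -0.0, 166.8]
ft_force: [0.1, 0.2, -0.5]
finger_gap: 0.3
grip_force: 0.0
```

Call:
apply_moves --pt "-0.74 -0.845 0 0 0 0 0" --pt "-0.74 -0.845 0 0 0 0 0" --pt "-0.74 -0.845 0 0 0 0 0" --pt "-0.74 -0.845 0 0 0 0 0" --pt "-0.74 -0.845 0 0 0 0 0" --pt "-0.74 -0.845 0 0 0 0 0" --pt "-0.74 -0.845 0 0 0 0 0" --pt "-0.74 -0.845 0 0 0 0 0"

```text
time: 2.1
tool_pos: [390.3, 107.3, 245.0]
tcp_rot: [-180.0, -0.0, 166.8]
ft_force: [0.3, 0.2, 0.1]
finger_gap: 0.6
grip_force: 0.0
```

Call:
apply_moves --pt "-0.74 -0.845 0 0 0 0 0" --pt "-0.74 -0.845 0 0 0 0 0" --pt "-0.74 -0.845 0 0 0 0 0" --pt "-0.74 -0.845 0 0 0 0 0" --pt "-0.74 -0.845 0 0 0 0 0" --pt "-0.74 -0.845 0 0 0 0 0" --pt "-0.74 -0.845 0 0 0 0 0" --pt "-0.74 -0.845 0 0 0 0 0"

```text
time: 3.1
tool_pos: [517.0, -130.5, 244.8]
tcp_rot: [180.0, -0.0, 166.8]
ft_force: [0.4, -0.0, 0.1]
finger_gap: 0.5
grip_force: 0.0
```

Call:
apply_moves --pt "0 0 0 0 0 0.935 0" --pt "0 0 0 0 0 0.935 0" --pt "0 0 0 0 0 0.935 0" --pt "0 0 0 0 0 0.935 0" --pt "0 0 0 0 0 0.935 0" --pt "0 0 0 0 0 0.935 0" --pt "0 0 0 0 0 0.935 0" --pt "0 0 0 0 0 0.935 0"

```text
time: 4.1
tool_pos: [516.6, -129.4, 244.7]
tcp_rot: [-180.0, -0.1, 132.4]
ft_force: [-0.0, -0.6, 0.1]
finger_gap: 0.5
grip_force: 0.0
```

Call:
apply_moves --pt "0 0 0 0 0 0.935 0" --pt "0 0 0 0 0 0.935 0" --pt "0 0 0 0 0 0.935 0" --pt "0 0 0 0 0 0.935 0" --pt "0 0 0 0 0 0 0"

```text
time: 4.72
tool_pos: [516.6, -129.4, 244.8]
tcp_rot: [-180.0, -0.0, 115.4]
ft_force: [-0.6, 0.0, -0.4]
finger_gap: -0.2
grip_force: 0.0
```

```bash
python3 - <<'E'
from h import *
s=sense(); im=snapshot("wrist")[:,:,::-1]; cv2.imwrite("pics/w1.png",im); np.save("s1.npy",s,allow_pickle=True)
print(s["time"],s["tool_pos"],s["tcp_rot"],s["finger_gap"],s["ft_force"])
E
```

```text
4.725 [ 516.61050657 -129.42532797  244.8316576 ] [-1.79963682e+02 -3.46444030e-02  1.15433330e+02] -0.16975295317953548 [-0.56118826  0.00766981 -0.4300231 ]
```

View pics/w1.png

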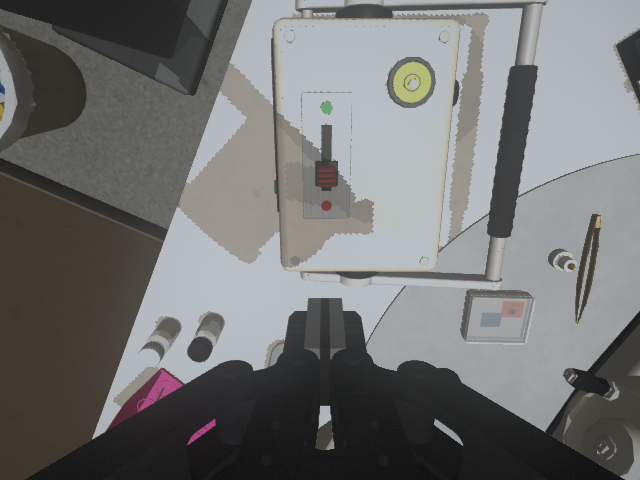

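The wrist view shows the lock top at about (326,173) with the red dot below it at (326,205) and the green dot at (326,107). The level is at (411,82), and the grip runs from (524,67) to (502,235). I'll refit with this view.

```bash
python3 - <<'E'
from h import *
s1=np.load("s1.npy",allow_pickle=True).item()
P=np.array([[30,50,96],[-26,-12,110],[62,90,90],[62,-90,90],[-62,-90,90],[-62,90,90]],float)
t=np.array([[217,302],[368,352],[133,283],[437,150],[524,355],[225,490]])/4+[240,195]
s=np.array([[237,165],[385,230],[147,140],[607,145],[605,352],[103,345]])/6+[250,220]
w=np.array([[411,82],[326,172],[461,16],[437,270],[285,270],[274,20]],float)
C=[cam("top"),cam("scene"),cam("wrist",s1)]; M=[t,s,w]; wt=[1,.7,.4]
W=lambda x:P@R.from_euler("z",x[3]).as_matrix().T+x[:3]
f=lambda x:np.r_[np.concatenate([k*(proj(c,W(x))-m).ravel() for c,m,k in zip(C,M,wt)])]
r=least_squares(f,[450,0,0,.3],loss="soft_l1"); x=r.x; print(x[:3],np.degrees(x[3]))
print((proj(C[2],W(x))-w).round(1))
gw=[(524,67),(502,235)];gt=np.array([[142,174],[347,86]])/4+[240,195];gs=np.array([[238,83],[540,86]])/6+[250,220]
for n,pts in [("lock",(t[1],s[1],w[1])),("level",(t[0],s[0],w[0])),("g+",(gt[0],gs[0],gw[0])),("g-",(gt[1],gs[1],gw[1]))]:
    for a in [(0,1,2),(0,2),(1,2)]:
        p=tri([C[i] for i in a],[pts[i] for i in a]); print(n,a,p.round(1),(R.from_euler("z",-x[3]).as_matrix()@(p-[*x[:2],0])).round(1))
E
```

```text
[521.1602061  -75.75424798  -6.6076774 ] 25.664065726844093
[[ 0.1  0.3]
 [ 2.1  6.1]
 [ 1.2  0.9]
 [ 1.   0.3]
 [-1.9  0.9]
 [-1.3 -2.2]]
lock (0, 1, 2) [501.2 -95.8 111.8] [-26.7  -9.5 111.8]
lock (0, 2) [502.3 -97.3  84.2] [-26.3 -11.3  84.2]
lock (1, 2) [500.8 -95.5 112. ] [-26.9  -9.  112. ]
level (0, 1, 2) [526.4 -18.4  95.2] [29.5 49.4 95.2]
level (0, 2) [527.3 -17.1  84.9] [30.9 50.2 84.9]
level (1, 2) [525.8 -19.1  96.1] [28.7 49.  96.1]
g+ (0, 1, 2) [596.   26.2  72.4] [111.7  59.5  72.4]
g+ (0, 2) [594.8  25.7  76.9] [110.4  59.6  76.9]
g+ (1, 2) [597.2  27.3  70.8] [113.2  59.9  70.8]
g- (0, 1, 2) [647.9 -83.7  75.1] [110.8 -62.   75.1]
g- (0, 2) [644.1 -82.6  86.2] [107.8 -59.4  86.2]
g- (1, 2) [651.5 -83.6  72. ] [114.1 -63.5  72. ]
```

Call:
apply_moves --pt "0 0 0.755 0 0 0 0" --pt "0 0 0.755 0 0 0 0" --pt "0 0 0.755 0 0 0 0" --pt "0 0 0.755 0 0 0 0" --pt "0 0 0.755 0 0 0 0" --pt "0 0 0.755 0 0 0 0" --pt "0 0 0 0 0 0 0"

```text
time: 5.65
tool_pos: [515.1, -128.9, 107.2]
tcp_rot: [-179.8, -0.2, 115.5]
ft_force: [0.4, -0.4, -0.4]
finger_gap: -0.2
grip_force: 0.0
```

Call:
apply_moves --pt "0.2 0 0 0 0 0 0" --pt "0.2 0 0 0 0 0 0" --pt "0.2 0 0 0 0 0 0" --pt "0.2 0 0 0 0 0 0"

```text
time: 6.15
tool_pos: [506.9, -107.7, 110.2]
tcp_rot: [179.9, 0.1, 115.4]
ft_force: [1.2, -1.4, 0.5]
finger_gap: 0.1
grip_force: 0.8
```

Call:
apply_moves --pt "0.15 0 0 0 0 0 0" --pt "0.15 0 0 0 0 0 0" --pt "0.1 0 0 0 0 0 0" --pt "0 0 0 0 0 0 0"

```text
time: 6.65
tool_pos: [501.1, -96.7, 109.2]
tcp_rot: [-180.0, -0.0, 115.4]
ft_force: [0.3, -0.2, 0.6]
finger_gap: -0.4
grip_force: 0.0
```

Call:
apply_moves --pt "0.1 0 0 0 0 0 0" --pt "0.1 0 0 0 0 0 0"

```text
time: 6.9
tool_pos: [498.8, -91.8, 109.2]
tcp_rot: [-180.0, 0.0, 115.4]
ft_force: [5.5, -12.7, -2.3]
finger_gap: 0.0
grip_force: 7.2
```

Call:
apply_moves --pt "0.1 0 0 0 0 0 0"

```text
time: 7.02
tool_pos: [498.3, -91.0, 109.4]
tcp_rot: [180.0, 0.3, 115.4]
ft_force: [6.8, -13.2, -8.6]
finger_gap: -0.1
grip_force: 7.9
```

Call:
apply_moves --pt "0.05 0 0 0 0 0 0" --pt "0 0 0 0 0 0 0"

```text
time: 7.28
tool_pos: [497.6, -89.7, 109.3]
tcp_rot: [180.0, 0.3, 115.4]
ft_force: [6.3, -12.3, -7.3]
finger_gap: -0.0
grip_force: 7.0
```

Call:
apply_moves --pt "-0.35 0 0 0 0 0 0" --pt "0 0 -0.75 0 0 0 0" --pt "0 0 -0.75 0 0 0 0" --pt "0 0 -0.75 0 0 0 0" --pt "0 0 -0.8 0 0 0 0" --pt "0.1 0.92 0 0 0 0 0.53"

```text
time: 8.02
tool_pos: [526.0, -83.3, 203.6]
tcp_rot: [179.8, 0.1, 115.3]
ft_force: [0.1, -0.0, 0.6]
finger_gap: 16.9
grip_force: 0.0
```

Call:
apply_moves --pt "0.1 0.92 0 0 0 0 0.53" --pt "0.1 0.92 0 0 0 0 0.53" --pt "0.1 0.92 0 0 0 0 0.53" --pt "0 0.92 0 0 0 0 0.53" --pt "0 0 0 0 0 0 0.53"

```text
time: 8.65
tool_pos: [621.6, -26.0, 200.3]
tcp_rot: [-180.0, -0.1, 115.5]
ft_force: [-0.4, 0.0, -0.3]
finger_gap: 45.2
grip_force: 0.0
```

```bash
python3 - <<'E'
from h import *
s=sense(); w=snapshot("wrist")[:,:,::-1]; np.save("s2.npy",s,allow_pickle=True)
print(s["time"],s["tool_pos"],s["tcp_rot"],s["finger_gap"],s["ft_force"])
t=cv2.resize(snapshot("top")[195:330,240:390,::-1],(400,360),interpolation=cv2.INTER_CUBIC)
cv2.imwrite("pics/w2.png",w); cv2.imwrite("pics/t2.png",t)
E
```

```text
8.65 [621.64279563 -25.9686528  200.259309  ] [-1.79970548e+02 -6.27687865e-02  1.15490568e+02] 45.18978829695925 [-0.41855351  0.03071726 -0.33788208]
```

View pics/w2.png

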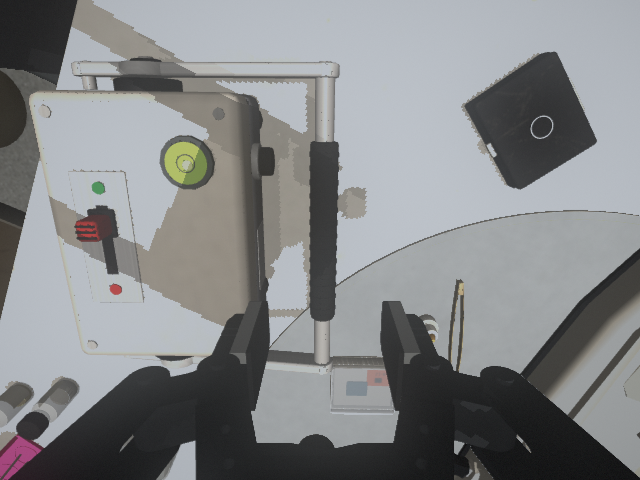

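The lock block now sits at the green end of its slot. The grip runs from (325,142) to (323,320), centred between the jaws. I'll triangulate it from the two wrist poses.

```bash
python3 - <<'E'
from h import *
C=[cam("wrist",np.load(f"s{i}.npy",allow_pickle=True).item()) for i in(1,2)]
for a,b in [((524,67),(325,142)),((502,235),(323,320)),((411,82),(186,163))]: print(tri(C,[a,b]).round(1))
P=np.array([[30,50,96],[62,90,90],[-62,-90,90],[-62,90,90]],float); w=np.array([[186,163],[258,95],[83,354],[30,94]],float)
W=lambda x,P:P@R.from_euler("z",x[2]).as_matrix().T+[x[0],x[1],0]
x=least_squares(lambda x:(proj(C[1],W(x,P))-w).ravel(),[520,-75,.44]).x
print(x[:2],np.degrees(x[2]))
for v in(.018,.021,.024): print(v,proj(C[1],W(x,np.array([[-26-6.5,-12+v*1e3-6.5,110],[-26-6.5,-12+v*1e3+6.5,110.]]))).round(1).tolist())
for h in(0,.1): print(W(x,np.array([[112*np.cos(h),0,62+112*np.sin(h)]])))
E
```

```text
[595.3  27.4  73.7]
[646.2 -83.2  82.9]
[525.3 -17.7  93.4]
[523.35496936 -73.63431193] 23.712824406131784
0.018 [[88.4, 251.2], [84.8, 230.4]]
0.021 [[87.6, 246.4], [84.0, 225.4]]
0.024 [[86.7, 241.7], [83.1, 220.5]]
[[625.89910092 -28.59320756  62.        ]]
[[625.38680739 -28.81822547  73.18134266]]
```

```bash
python3 -c "
import cv2
i=cv2.imread('pics/w2.png')[160:310,50:170]
cv2.imwrite('pics/w2c.png',cv2.resize(i,None,fx=4,fy=4,interpolation=cv2.INTER_CUBIC))"
```

```text
(no output)
```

View pics/w2c.png

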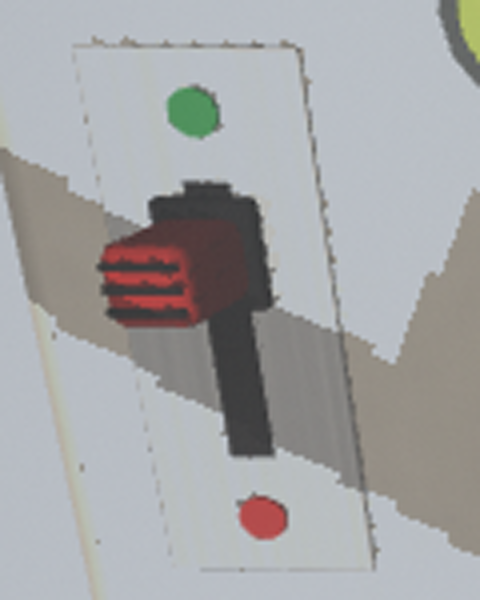

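The lock's top face is centred at image row 232, where my projection puts a joint value of 24 mm, so it is home. Next I lower around the grip and close.

Call:
apply_moves --pt "0 0 0.745 0 0 0 0.53" --pt "0 0 0.745 0 0 0 0.53" --pt "0 0 0.745 0 0 0 0.53" --pt "0 0 0.745 0 0 0 0.53" --pt "0 0 0.745 0 0 0 0.53" --pt "0 0 0.745 0 0 0 0.53" --pt "0 0 0 0 0 0 0.53"

```text
time: 9.62
tool_pos: [618.4, -27.3, 64.6]
tcp_rot: [-179.8, -0.1, 115.4]
ft_force: [-1.0, 0.2, -0.3]
finger_gap: 45.1
grip_force: 0.0
```

Call:
apply_moves --pt "0 0 0 0 0 0 0.1" --pt "0 0 0 0 0 0 0.1" --pt "0 0 0 0 0 0 0.1" --pt "0 0 0 0 0 0 0.1" --grip_force 35

```text
time: 10.12
tool_pos: [621.3, -27.4, 67.4]
tcp_rot: [180.0, 0.1, 115.4]
ft_force: [-1.5, -3.8, 0.1]
finger_gap: 16.7
grip_force: 34.2
```

Call:
apply_moves --pt "0 -0.056 -0.369 0 0 0 0.1" --pt "0 -0.092 -0.361 0 0 0 0.1" --pt "0 -0.128 -0.35 0 0 0 0.1" --pt "0 0 0 0 0 0 0.1"

```text
time: 10.62
tool_pos: [614.1, -30.6, 100.7]
tcp_rot: [179.9, 0.1, 115.4]
ft_force: [3.7, -2.3, -0.8]
finger_gap: 16.9
grip_force: 35.1
```

Call:
apply_moves --pt "0 -0.162 -0.336 0 0 0 0.1" --pt "0 -0.195 -0.318 0 0 0 0.1" --pt "0 0 0 0 0 0 0.1"

```text
time: 11.0
tool_pos: [605.4, -34.7, 120.5]
tcp_rot: [179.8, 0.1, 115.4]
ft_force: [7.0, 1.7, 2.2]
finger_gap: 17.1
grip_force: 35.5
```

Call:
apply_moves --pt "0 -0.226 -0.297 0 0 0 0.1" --pt "0 -0.254 -0.273 0 0 0 0.1" --pt "0 -0.28 -0.246 0 0 0 0.1" --pt "0 0 0 0 0 0 0.1"

```text
time: 11.5
tool_pos: [586.5, -43.6, 146.8]
tcp_rot: [179.5, 0.1, 115.4]
ft_force: [8.1, 5.2, 9.6]
finger_gap: 16.6
grip_force: 35.6
```

Call:
apply_moves --pt "0 -0.303 -0.217 0 0 0 0.1" --pt "0 -0.324 -0.186 0 0 0 0.1" --pt "0 -0.34 -0.152 0 0 0 0.1" --pt "0 0 0 0 0 0 0.1"

```text
time: 12.0
tool_pos: [561.1, -55.5, 165.2]
tcp_rot: [179.4, 0.2, 115.5]
ft_force: [6.1, 9.2, 19.0]
finger_gap: 16.7
grip_force: 36.1
```

```bash
python3 - <<'E'
from h import *
print(sense()["ft_force"])
cv2.imwrite("pics/s3.png",cv2.resize(snapshot("scene")[190:320,220:390,::-1],None,fx=3,fy=3,interpolation=cv2.INTER_CUBIC))
E
```

```text
[ 6.09105097  9.22393818 18.96356511]
```

View pics/s3.png

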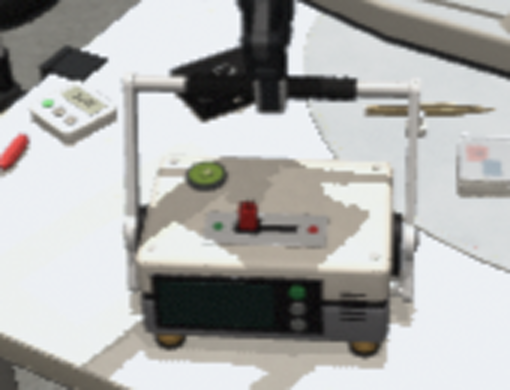

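The handle is near upright and the lock is home. The tool is pressing slightly downwards, so I'll steer a bit higher through the detent.

Call:
apply_moves --pt "0 -0.35 -0.25 0 0 0 0.1" --pt "0 -0.36 -0.14 0 0 0 0.1" --pt "0 0 0 0 0 0 0.1"

```text
time: 12.42
tool_pos: [539.8, -65.3, 174.4]
tcp_rot: [179.6, 0.1, 115.4]
ft_force: [3.8, 6.1, 11.4]
finger_gap: 16.4
grip_force: 35.0
```

Call:
apply_moves --pt "0 -0.35 -0.05 0 0 0 0.1" --pt "0 -0.25 0 0 0 0 0.1" --pt "0 0 0 0 0 0 0.1"

```text
time: 12.8
tool_pos: [521.8, -73.7, 175.1]
tcp_rot: [179.9, 0.0, 115.4]
ft_force: [-5.3, 2.5, 15.5]
finger_gap: 16.8
grip_force: 36.9
```

Call:
apply_moves --pt "0 -0.1 -0.1 0 0 0 0.1" --pt "0 0 0 0 0 0 0.1"

```text
time: 13.05
tool_pos: [519.6, -74.6, 175.8]
tcp_rot: [179.8, -0.0, 115.4]
ft_force: [10.5, 3.3, -4.2]
finger_gap: 16.4
grip_force: 35.1
```

Call:
apply_moves --pt "0 -0.1 -0.05 0 0 0 0.1" --pt "0 0 0 0 0 0 0.1"

```text
time: 13.3
tool_pos: [516.9, -75.8, 176.8]
tcp_rot: [179.9, -0.0, 115.4]
ft_force: [10.8, 3.1, -7.1]
finger_gap: 16.7
grip_force: 34.8
```

The handle is against its stop, so I release and rise.

Call:
apply_moves --pt "0 0 0 0 0 0 0.3" --pt "0 0 0 0 0 0 0.5" --pt "0 0 0 0 0 0 0.5" --pt "0 0 -0.4 0 0 0 0.5" --pt "0 0 -0.8 0 0 0 0.5" --pt "0 0 -0.8 0 0 0 0.5" --pt "0 0 -0.8 0 0 0 0.5" --pt "0 0 0 0 0 0 0.5"

```text
time: 14.3
tool_pos: [517.4, -77.2, 265.0]
tcp_rot: [179.8, 0.2, 115.4]
ft_force: [0.5, -0.4, 0.3]
finger_gap: 43.0
grip_force: 0.0
```

```bash
python3 - <<'E'
from h import *
s=sense(); np.save("s4.npy",s,allow_pickle=True); print(s["ft_force"],s["tool_pos"])
w=snapshot("wrist")[:,:,::-1]; sc=cv2.resize(snapshot("scene")[190:320,220:390,::-1],(628,480),interpolation=cv2.INTER_CUBIC)
cv2.imwrite("pics/f.png",cv2.resize(np.hstack([w,sc]),(800,303),interpolation=cv2.INTER_AREA)); cv2.imwrite("pics/w4.png",w)
E
```

```text
[ 0.49206309 -0.44996803  0.33132667] [517.39384878 -77.16287123 264.97927051]
```

View pics/f.png

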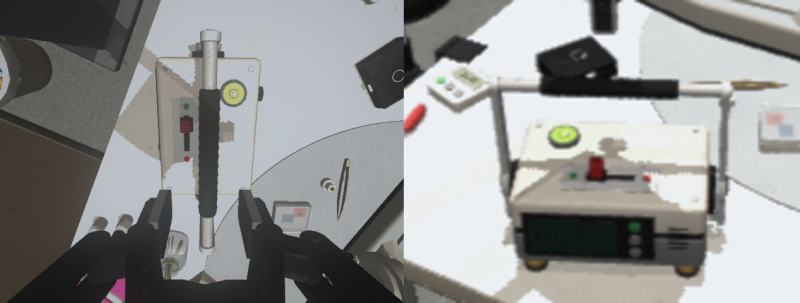

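The wrist view (left half) shows the grip at (208,150), over the middle of the case. The lock is at its green end at (186,125), and the gripper is clear. The force reversed at the detent and then rose against the stop, so the handle has snapped in.

```bash
python3 -c "
from bench import *
print(hand_in())"
```

```text
the job is handed in; nothing more can be done
None
```

I slid the transport lock home to the green dot, swung the handle up against its upright stop and released it, then handed in at about 14.5 s of the 45 s limit. The final pictures show both in place, with the meter only a few mm from where it stood; the judge returned no verdict.

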